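Clear the fume-hood bench into its trays and rack

TASK

Clear up the bench of the fume hood: fit the plain white plate down over the four posts of the metal rack, then the green drilled plate on top of it over the same posts, both fully down and flat. Stand the two red-capped amber bottles upright in the yellow tray and lay the cork ring flat in the blue tray, in whatever order suits you. Leave the green-capped clear bottle and the glass beaker where they are.

Things in the scene. Friction and masses are not known exactly. Their poses are not given: they have to be found in the camera images.
- white_plate_center (a point): White plastic plate, 110 (along its x) by 58 (y) by 12 thick, lying flat. Four through-holes of diameter 13 at x = +/-43, y = +/-17, no others. It fits either way round. The point is its centre, 6 above its underside. Grip it across the 58 mm width (along its y) at the middle of its length. About 100 g. (Lengths in mm.)
- green_plate_center (a point): Green plastic plate of the same outline, thickness and corner holes as the white one, plus three round through-holes of diameter 14 along its middle line at x = -22, 0, 22. The point is its centre, 6 above its underside; x along its length. About 90 g. It goes on top of the white plate. (Lengths in mm.)
- bottle1_center (a point): Closed round bottle of amber glass with a red screw cap, 58 tall, body 40 across, standing upright. It is one of two identical ones. The point is its centre, 29 above its underside; z is up its axis. About 70 g. (Lengths in mm.)
- bottle2_center (a point): Closed round bottle of amber glass with a red screw cap, 58 tall, body 40 across, standing upright. It is one of two identical ones. The point is its centre, 29 above its underside; z is up its axis. About 70 g. (Lengths in mm.)
- cork_ring_center (a point): Cork flask ring (a thick ring, brown), 54 outside diameter, 26 bore, 30 tall, lying flat. The point is its centre, 15 above its underside; z is along its axis. About 30 g. (Lengths in mm.)
- rack: Fixed rack: dark grey deck 126 (its x) by 80 (y) by 10 thick, four steel posts of diameter 8 at x = +/-43, y = +/-17, rising 34 above the deck (44 above the bench), top 7 tapering to a 3 tip. 2.5 play all round in the plates' corner holes. Origin: centre of the deck's underside, at bench level. First plate rests 10 above the origin, the second 22 above. (Lengths in mm.)
- yellow_tray: Fixed shallow yellow tray, 100 (along its x) by 140 (y), rim 12 high, walls and floor 4 thick, open on top. The origin is the centre of its underside, at bench level; its inner floor is 4 above. There is room for both bottles side by side along its y. (Lengths in mm.)
- blue_tray: Fixed shallow blue tray of the same size and frame as the yellow tray. (Lengths in mm.)
- green_cap_bottle_center (a point): Bystander, to be left alone: clear glass bottle with a green screw cap, 58 tall, body 40 across. The point is its centre, 29 above the bench. (Lengths in mm.)
- beaker_center (a point): Bystander, to be left alone: small open glass beaker, about 54 across the rim and 55 tall, with no handle. The point is its centre, 27.5 above the bench. (Lengths in mm.)
Not all that is in view belongs to the job. Several things look just like the rack: the one meant starts farthest to the robot's right.

How it is judged:
On the way, in this order (a step that is already met when the one before it is completed fails the run):
1. the white plate is seated flat on the rack's deck over all four posts, released (horizontal distance between white_plate_center and rack below 0.006 m and z of white_plate_center in the frame of rack between 0.013 and 0.019 m and angle between the x axis of white_plate_center and the x axis of rack, either way round below 0.12 rad and angle between white_plate_center's own z axis and vertical below 0.06 rad and contact force between the fingers and white_plate below 0.2 N), for 0.2 s.
2. the green plate is seated flat on the white plate over the same posts, released (horizontal distance between each of white_plate_center, green_plate_center and rack below 0.006 m and z of white_plate_center in the frame of rack between 0.013 and 0.019 m and angle between the x axis of each of white_plate_center, green_plate_center and the x axis of rack, either way round below 0.12 rad and angle between each of white_plate_center, green_plate_center's own z axis and vertical below 0.06 rad and z of green_plate_center in the frame of rack between 0.025 and 0.031 m and contact force between the fingers and green_plate below 0.2 N), for 0.2 s.
At the end, for the whole second after the job is handed in: White plate on the rack deck, green plate on it (centres within 6 mm, heights 3 mm, 0.12 rad, flat); both amber bottles upright on the yellow tray's floor, cork ring flat on the blue tray's floor (within 35 x 55 mm of tray centre, height 4 mm, tilt 0.10 rad); all released and at rest (all of step 2 and x of bottle1_center in the frame of yellow_tray between -0.035 and 0.035 m and y of bottle1_center in the frame of yellow_tray between -0.055 and 0.055 m and z of bottle1_center in the frame of yellow_tray between 0.029 and 0.037 m and angle between each of bottle1_center, bottle2_center, cork_ring_center's own z axis and vertical below 0.1 rad and x of bottle2_center in the frame of yellow_tray between -0.035 and 0.035 m and y of bottle2_center in the frame of yellow_tray between -0.055 and 0.055 m and z of bottle2_center in the frame of yellow_tray between 0.029 and 0.037 m and x of cork_ring_center in the frame of blue_tray between -0.035 and 0.035 m and y of cork_ring_center in the frame of blue_tray between -0.055 and 0.055 m and z of cork_ring_center in the frame of blue_tray between 0.015 and 0.023 m and contact force between the fingers and white_plate below 0.2 N and contact force between the fingers and bottle1 below 0.2 N and contact force between the fingers and bottle2 below 0.2 N and contact force between the fingers and cork_ring below 0.2 N and linear speed of each of white_plate, green_plate, bottle1, bottle2, cork_ring below 0.02 m/s); the robot touches nothing.
It fails at once if the green-capped bottle is moved by more than 20 mm or tipped (distance of green_cap_bottle_center from where it was at the start of the episode above 0.02 m or angle between green_cap_bottle_center's own z axis and vertical above 0.3 rad).
It fails at once if the beaker is moved by more than 20 mm or tipped (distance of beaker_center from where it was at the start of the episode above 0.02 m or angle between beaker_center's own z axis and vertical above 0.3 rad).
It also fails if it takes over 136 s, if anything falls off the work surface, if the arm or the gripper's body presses on something with over 40 N, if the wrist force passes 120 N, or if a joint passes its speed limit or range.

ROBOT

A 7-joint arm with a two-finger parallel gripper is mounted at the origin on the work surface. World frame = base frame: x ahead of the robot, y to its left, z up, the work surface at z = 0. Lengths are in m, angles in rad, forces in N, time in s.
With the tool pointing down it reaches from about 0.4 to 0.85 m from the base axis. Payload 10.4 kg.
Tool frame: the origin (TCP) lies midway between the tips of the shut fingers; the grasp point (between the pads) lies 19 mm behind it; y points along the fingers, x is the direction in which the jaws open and shut, and the axes are right-handed (so a half turn about y gives the same grasp; the last joint's range is limited). The gripper opens to 87 mm and grips with 3 to 60 N. Pads are 19 mm wide; open, the fingers measure 117 mm over their backs; the gripper's body (75 mm by 190 mm) begins 51 mm behind the grasp point.
Start: joints at [1.212, 0.332, -0.065, 1.46, 0.022, 1.35, -0.088], TCP at [0.206, -0.59, 0.223] pointing down, gripper open.
Joint ranges: [-2.6, 2.6], [-0.5, 2.12], [-1.47, 1.34], [0.16, 2.42], [-1.27, 4.41], [0.06, 2.06], [-2.6, 2.6]. Speed limits (rad/s): [2.22, 2.22, 2.79, 2.79, 3.14, 3.14, 3.14].

INTERFACE

Orientations are given as a unit quaternion [x, y, z, w].
In Python, from bench import * gives the robot as it stands.
- The arm moves only by the tool jog_arm, never from a script. Its argument "commands" is a list of rows, each an object with "translation": the shift along the world's x, y, z in mm, a list of three; "twist": the turn about the world's z in rad. A call has 1 to 20 rows; each row shifts and turns the commanded pose from where the row before left it; what a row does not reach is not made up. A row lasts 1/10 s, in which the tool goes at most 50 mm and 8.59 degrees, less where a joint would pass 70% of its speed; a pose out of reach is approached as far as the arm can. A call is refused whole if a number of a shift passes 50 or a number of a turn 0.15, either way. A call with a gripper value outside its range is refused whole. "grip" is the closure, from 0 (fully open) to 1 (shut), set as the call begins (left out, the last holds). The fingers move at their own pace and stop on an object; "grip_force" is the grip in N (left out, the last holds). Time passes only in rows, so rows that do not move let the fingers close. It gives the time, the measured TCP pose, the force and the opening at its end, in the units of the state.
- read_state(): the state, without advancing time (a new reading comes with each control period).
- camera(name): name is "scene" or "top"; returns a dict with "img" (420x560x3 uint8, red, green, blue), "fx", "fy", "cx", "cy" (pixels), "cam_to_world" (4x4, takes a point from camera to world coordinates). Camera axes: x right, y down, z forward; pixel columns grow to the right and rows downward; lengths in m; the calibration is good to about 2 mm. A picture is of the moment at which its call begins. There is no depth.
- close_job(): hands the job in, once; it reports no verdict.
The state is a dict: "time": time; "joint_positions": joint angles; "joint_vel": joint speeds; "joint_torque": joint torques, N m; "ee_pos": TCP position; "eef_rot": TCP orientation; "ft_force": force on the tool from outside, world axes, zero at the start; "torque": the same for the moment, N m; "width": finger opening in m.
Only numpy, scipy, OpenCV 4.12 (cv2) and the standard library are available. Lean on these libraries where they do the work, as an engineer would, in place of code of your own. Each camera call takes 0.05 s, during which the arm holds its last target.

## Working session

There is one attempt and no reset: what is moved stays moved. The work goes in short steps, Python scripts to look and compute and a tool call to move; the robot and the scene stay as the last step left them, time stands still between calls to the robot, and variables do not carry over. Pictures are saved under pics/ and viewed, and the job is handed in when it is done.

Besides the shell and the picture viewer there is one more tool, called as name(argument=value, ...) on one line, values as JSON. jog_arm: Moves the arm, as the interface text tells. Its arguments: {"type":"object","properties":{"commands":{"type":"array"},"grip":{"type":"number"},"grip_force":{"type":"number"}},"required":["commands"]}

```bash
ls; mkdir -p pics; python3 - <<'E'
from bench import *
import cv2,pickle
s=read_state();print(s)
d={}
for n in("scene","top"):
    c=camera(n);d[n]=c;cv2.imwrite(f"pics/{n}0.png",c["img"][:,:,::-1]);print(n,c["fx"],c["fy"],c["cx"],c["cy"],c["cam_to_world"])
pickle.dump(d,open("c0.pkl","wb"))
E
```

```text
pics
{'time': 0.0, 'joint_positions': array([ 1.21243073,  0.33284908, -0.06469962,  1.46091012,  0.02160846,
        1.34988476, -0.08851344]), 'joint_vel': array([-0.00127106, -0.00044472,  0.00028967,  0.00126773, -0.00045784,
        0.00058584,  0.00071431]), 'joint_torque': array([ 4.31064445e-04, -6.23259044e+01,  2.50579894e-02, -3.89903212e+01,
       -6.12927787e-02,  3.97584925e-02,  2.03577151e-04]), 'ee_pos': array([ 0.20580403, -0.58975436,  0.22178306]), 'eef_rot': array([-0.57626271,  0.4098248 , -0.40901564,  0.5767765 ]), 'ft_force': array([0.14026533, 0.29107985, 0.31329023]), 'torque': array([-0.012734  ,  0.00539481, -0.03849956]), 'width': 0.08691410119941538}
scene 391.57182802123276 391.57182802123276 274.7095727265645 207.36508853663028 [[-0.53793788  0.48753751 -0.68769908  1.1762823 ]
 [ 0.84297694  0.30766182 -0.44128684  0.42296389]
 [-0.00356513 -0.81709937 -0.57648583  0.61426111]
 [ 0.          0.          0.          1.        ]]
top 388.05386863563734 388.05386863563734 281.0018351004505 212.32376351441707 [[-0.00568012 -0.99342609  0.11433435  0.39728553]
 [-0.99979108  0.00788679  0.01885705  0.00699355]
 [-0.01963482 -0.11420336 -0.99326334  0.87934761]
 [ 0.          0.          0.          1.        ]]
```

View pics/scene0.png

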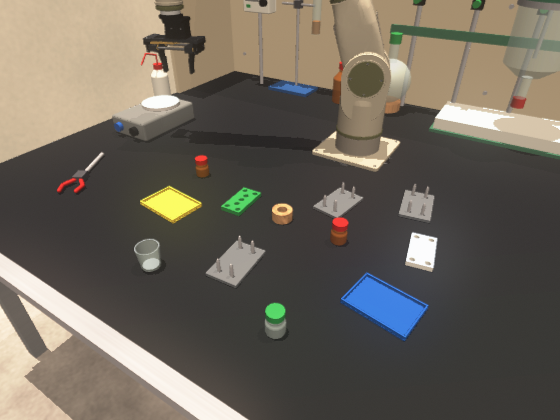

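View pics/top0.png

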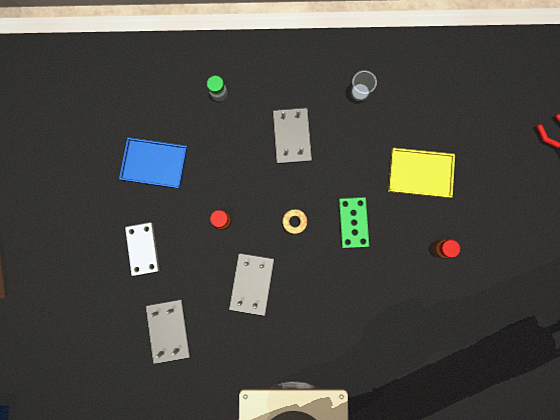

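The top view is clear of the arm. The rack meant is the one near pixel (293,135), since the other two at (252,284) and (168,331) are further left. The white plate is at (142,249), the green plate at (354,222), the bottles at (220,219) and (450,248), the ring at (295,221), the blue tray at (153,162) and the yellow tray at (422,172).

```bash
cat > h.py <<'E'
import numpy as np,cv2,pickle
from scipy.spatial.transform import Rotation as R
def ray(c,uv,z):
    uv=np.atleast_2d(np.asarray(uv,float)); d=np.c_[(uv[:,0]-c["cx"])/c["fx"],(uv[:,1]-c["cy"])/c["fy"],np.ones(len(uv))]
    T=c["cam_to_world"];d=d@T[:3,:3].T;o=T[:3,3]
    return (o+d*((z-o[2])/d[:,2])[:,None])
def proj(c,p):
    T=c["cam_to_world"];q=(np.atleast_2d(p)-T[:3,3])@T[:3,:3]
    return np.c_[q[:,0]/q[:,2]*c["fx"]+c["cx"],q[:,1]/q[:,2]*c["fy"]+c["cy"]]
def mask(c,n):
    h=cv2.cvtColor(c["img"],cv2.COLOR_RGB2HSV);H,S,V=[h[...,i].astype(int) for i in range(3)]
    return {"red":((H<8)|(H>172))&(S>150)&(V>90),"green":(H>45)&(H<80)&(S>120)&(V>60),"blue":(H>100)&(H<125)&(S>150)&(V>60),
     "yellow":(H>22)&(H<35)&(S>150)&(V>90),"white":(S<40)&(V>195),"cork":(H>5)&(H<22)&(S>60)&(V>120),"grey":(S<60)&(V>95)&(V<190)}[n].astype(np.uint8)
def blobs(c,n,amin=60):
    k,_=cv2.findContours(mask(c,n),cv2.RETR_EXTERNAL,cv2.CHAIN_APPROX_NONE)
    return [x for x in k if cv2.contourArea(x)>amin]
def rect(c,k,z):
    """contour -> plane at z -> min area rect in mm"""
    p=ray(c,k[:,0,:],z)[:,:2]*1000
    (x,y),(w,h),a=cv2.minAreaRect(p.astype(np.float32))
    if w<h:w,h,a=h,w,a+90
    return np.round([x,y,w,h,(a+90)%180-90],1)   # angle of long side, world deg
E
python3 - <<'E'
from h import *
d=pickle.load(open("c0.pkl","rb"))
zs={"red":.058,"green":.012,"blue":.012,"yellow":.012,"white":.012,"cork":.03,"grey":.01}
for cn in d:
  c=d[cn]
  for n in zs:
    for k in blobs(c,n):
        m=k[:,0].mean(0)
        if cn=="top" and not(60<m[1]<370 and 100<m[0]<500):continue
        if cn=="scene" and not (150<m[1]<345 and 120<m[0]<450):continue
        print(cn,n,m.round(),rect(c,k,zs[n]))
Q=R.from_quat([-0.57626271,  0.4098248 , -0.40901564,  0.5767765 ]).as_matrix();print(Q.round(3))
c=d["top"]
for n,(x,y,w) in {"rk":(235,70,110),"cork":(260,190,70),"w":(100,210,80)}.items():
    cv2.imwrite(f"pics/z_{n}.png",cv2.resize(c["img"][y-0:y+w,x:x+w,::-1],(600,600),interpolation=cv2.INTER_CUBIC))
c=d["scene"]
cv2.imwrite("pics/z_s.png",cv2.resize(c["img"][225:295,195:285,::-1],(720,560),interpolation=cv2.INTER_CUBIC))
E
```

```text
scene red [340. 224.] [487.9 161.4  54.7  37.1  25.7]
scene red [201. 160.] [ 422.4 -321.    63.7   35.6   42. ]
scene green [275. 313.] [754.2 151.6  46.2  38.9  32.4]
scene green [240. 201.] [ 478.9 -134.3  121.6   67.2    2.5]
scene blue [385. 306.] [620.4 320.6 140.9 108.2  81.2]
scene yellow [167. 204.] [ 590.4 -289.9  151.7  107.8   83.5]
scene white [150. 263.] [ 786.7 -155.3   32.8   32.3  -81.1]
scene white [422. 250.] [417.5 338.9 111.6  58.    9.9]
scene cork [282. 213.] [488.9   4.1  86.3  51.7  32.3]
scene grey [275. 328.] [784.4 170.9  42.7  38.1  32.4]
scene grey [148. 254.] [ 768.6 -187.3  116.8   57.    48.9]
scene grey [236. 260.] [669.3  -2.9 144.9  84.3   4.3]
scene grey [418. 202.] [216.8 273.4 170.8  80.7   9.5]
scene grey [339. 199.] [325.1  90.9 161.7  89.3  -8.4]
top red [451. 248.] [ 413.1 -332.4   37.3   35.7   87. ]
top red [219. 218.] [479.7 156.1  36.8  36.   45. ]
top green [353. 222.] [ 474.1 -138.4  110.6   60.6    2.4]
top green [215.  83.] [802.8 176.8  38.   36.9  89.2]
top blue [153. 163.] [615.4 317.2 143.4 100.7  81.1]
top yellow [421. 173.] [ 585.7 -294.3  143.9  102.2   83.5]
top white [251. 284.] [338.6  90.2 123.   75.3  -9.4]
top white [141. 249.] [417.7 337.8 109.9  58.9   9.8]
top cork [295. 219.] [482.3  -6.5  50.6  39.8  89.6]
top grey [170. 327.] [237.6 274.8 125.2  80.6   9.7]
top grey [290. 138.] [677.2  -2.2 125.2  80.5   3.9]
top grey [364.  83.] [ 798.  -167.3   71.    55.7  -42.3]
[[ 0.329 -0.001  0.944]
 [-0.944  0.001  0.33 ]
 [-0.001 -1.    -0.   ]]
```

View pics/z_rk.png

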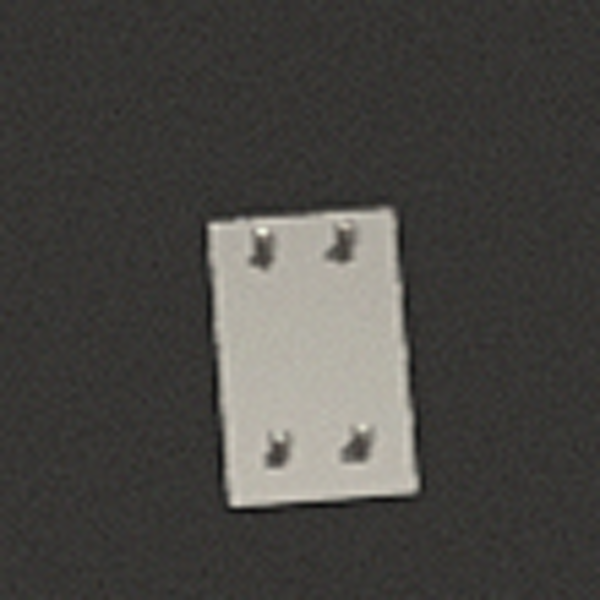

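View pics/z_s.png

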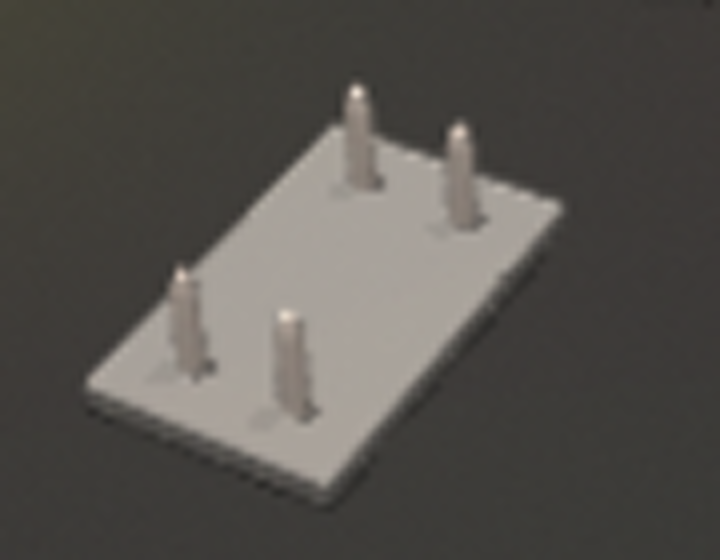

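```bash
python3 - <<'E'
from h import *
d=pickle.load(open("c0.pkl","rb"))
s=np.array([[357,85],[460,125],[182,268],[288,314]])/8+[195-.44,225-.44]
t=np.array([[262,228],[345,226],[280,432],[362,428]])*110/600+[235-.4,70-.4]
for n,u in(("scene",s),("top",t)):
    p=ray(d[n],u,.043)*1000;print(n,p[:,:2].round(1).tolist(),p.mean(0).round(1), np.degrees(np.arctan2(*(p[0]+p[1]-p[2]-p[3])[[1,0]])))
# decks rack by scene corner points at z=.01
u=np.array([[335,125],[562,207],[325,488],[88,383]])/8+[194.6,224.6]
p=ray(d["scene"],u,.01)*1000;print(p[:,:2].round(1).tolist(),p.mean(0).round(1))
# holes of plates
c=d["top"];g=cv2.cvtColor(c["img"],cv2.COLOR_RGB2GRAY)
for n,z in(("white",.012),("green",.012)):
    m=mask(c,n);k=[x for x in blobs(c,n) if cv2.contourArea(x)>800]
    for kk in k:
        f=np.zeros_like(m);cv2.drawContours(f,[kk],-1,1,-1)
        h=(f&(1-m))
        N,_,st,ce=cv2.connectedComponentsWithStats(h)
        print(n,[(ray(c,ce[i],z)[0,:2]*1000).round(1).tolist()+[int(st[i,4])] for i in range(1,N) if st[i,4]>5])
# world footprints, bystander
E
```

```text
scene [[632.0, -23.7], [630.8, 11.6], [719.0, -17.0], [717.9, 17.9]] [674.9  -2.8  43. ] -175.72107690762246
top [[720.7, 17.9], [721.1, -16.1], [634.8, 11.2], [636.1, -22.1]] [678.2  -2.3  43. ] 4.265413715891548
[[619.3, -43.6], [613.6, 34.3], [738.2, 43.1], [741.9, -34.6]] [ 6.782e+02 -2.000e-01  1.000e+01]
white [[386.6, 99.7, 39], [380.4, 66.0, 35], [317.3, 120.8, 14], [303.8, 112.0, 57], [295.0, 80.7, 47], [289.6, 124.5, 6], [283.8, 95.8, 9]]
white [[462.8, 328.1, 26], [456.7, 361.7, 24], [378.1, 313.9, 25], [372.5, 347.1, 23]]
white []
green [[517.1, -153.6, 18], [515.3, -119.5, 18], [495.7, -137.5, 23], [473.9, -138.4, 25], [451.9, -138.8, 22], [431.8, -157.1, 17], [429.8, -122.8, 20]]
```

Both views agree on the rack: centre about (677, -2.3) at 4.2°. The white plate is at (417.5, 337.7) at 9.8°, and the green at (473.5, -138.3) at 2.4°. All sizes match the given ones to about 1 mm. I'll move to the white plate first.

jog_arm(commands=[{"translation":[22,30,0],"twist":-0.0164},{"translation":[22,30,0],"twist":-0.0164},{"translation":[22,30,0],"twist":-0.0164},{"translation":[22,30,0],"twist":-0.0164},{"translation":[22,30,0],"twist":-0.0164},{"translation":[22,30,0],"twist":-0.0164},{"translation":[22,30,0],"twist":-0.0164},{"translation":[22,30,0],"twist":-0.0164},{"translation":[22,30,0],"twist":-0.0164},{"translation":[22,30,0],"twist":-0.0164},{"translation":[10,40,0],"twist":0},{"translation":[10,40,0],"twist":0},{"translation":[10,40,0],"twist":0},{"translation":[10,40,0],"twist":0},{"translation":[10,40,0],"twist":0},{"translation":[10,40,0],"twist":0},{"translation":[10,40,0],"twist":0},{"translation":[10,40,0],"twist":0},{"translation":[10,40,0],"twist":0},{"translation":[10,40,0],"twist":0}], grip=0)

```text
time: 2.1
ee_pos: [0.526, 0.1113, 0.2224]
eef_rot: [0.541, -0.455, 0.455, -0.541]
ft_force: [-1.0, -0.7, 0.3]
width: 0.0871
```

jog_arm(commands=[{"translation":[-13.5,28.3,-10]},{"translation":[-13.5,28.3,-10]},{"translation":[-13.5,28.3,-10]},{"translation":[-13.5,28.3,-10]},{"translation":[-13.5,28.3,-10]},{"translation":[-13.5,28.3,-10]},{"translation":[-13.5,28.3,-10]},{"translation":[-13.5,28.3,-10]},{"translation":[0,0,-20]},{"translation":[0,0,-20]},{"translation":[0,0,-20]},{"translation":[0,0,-20]},{"translation":[0,0,0]}])

```text
invalid input at $.commands[0]: expected keys translation, twist
```

```bash
cat > look.py <<'E'
from h import *
from bench import *
import sys
def look(tag):
    out=[]
    for n in("top","scene"):
        c=camera(n);pickle.dump(c,open(f"{n}_{tag}.pkl","wb"));out.append(c["img"][:,:,::-1])
    for n,i in zip(("top","scene"),out):cv2.imwrite(f"pics/{n}_{tag}.png",i)
    s=read_state();Q=R.from_quat(s["eef_rot"]).as_matrix()
    print(s["time"],(s["ee_pos"]*1000).round(1),"jaw",np.degrees(np.arctan2(Q[1,0],Q[0,0])).round(2),"ydir",Q[:,1].round(4),s["ft_force"].round(1),s["width"],s["joint_positions"].round(2))
look(sys.argv[1])
E
python3 look.py a
```

```text
2.2 [525.5 116.3 222.4] jaw -79.71 ydir [-4.e-04  3.e-03 -1.e+00] [-1.5 -0.7 -1.2] 0.0868449925537966 [ 0.31  0.2  -0.69  1.66  0.13  1.32 -1.79]
```

jog_arm(commands=[{"translation":[-13.5,28,-10],"twist":0},{"translation":[-13.5,28,-10],"twist":0},{"translation":[-13.5,28,-10],"twist":0},{"translation":[-13.5,28,-10],"twist":0},{"translation":[-13.5,28,-10],"twist":0},{"translation":[-13.5,28,-10],"twist":0},{"translation":[-13.5,28,-10],"twist":0},{"translation":[-13.5,28,-10],"twist":0},{"translation":[0,0,-20],"twist":0},{"translation":[0,0,-20],"twist":0},{"translation":[0,0,-20],"twist":0},{"translation":[0,0,-20],"twist":0},{"translation":[0,0,0],"twist":0},{"translation":[0,0,0],"twist":0}])

```text
time: 3.6
ee_pos: [0.418, 0.3336, 0.0628]
eef_rot: [0.541, -0.455, 0.455, -0.541]
ft_force: [-1.2, 0.8, 0.9]
width: 0.0873
```

```bash
python3 look.py b
```

```text
3.7 [418.5 334.2  63.7] jaw -80.17 ydir [ 1.2e-03  7.0e-04 -1.0e+00] [ 0.1 -0.2  1.1] 0.0868262468993212 [-0.09  0.4  -0.78  1.84  0.32  1.03 -2.4 ]
```

jog_arm(commands=[{"translation":[-0.3,3.5,-15],"twist":0},{"translation":[0,0,-15],"twist":0},{"translation":[0,0,-10],"twist":0},{"translation":[0,0,-8],"twist":0},{"translation":[0,0,-6],"twist":0},{"translation":[0,0,-4],"twist":0},{"translation":[0,0,0],"twist":0},{"translation":[0,0,0],"twist":0}])

```text
time: 4.5
ee_pos: [0.4178, 0.3376, 0.0048]
eef_rot: [-0.541, 0.455, -0.455, 0.541]
ft_force: [-0.3, -0.1, 0.9]
width: 0.0868
```

```bash
python3 look.py c; python3 -c "
import cv2
a=cv2.imread('pics/scene_c.png')[150:300,340:520];cv2.imwrite('pics/zc.png',cv2.resize(a,(720,600),interpolation=cv2.INTER_CUBIC))"
```

```text
4.6 [417.9 337.6   5. ] jaw -80.16 ydir [ 6.e-04  3.e-04 -1.e+00] [-0.3 -0.6  0.5] 0.08689816192386239 [-0.14  0.49 -0.74  1.87  0.4   0.93 -2.46]
```

View pics/zc.png

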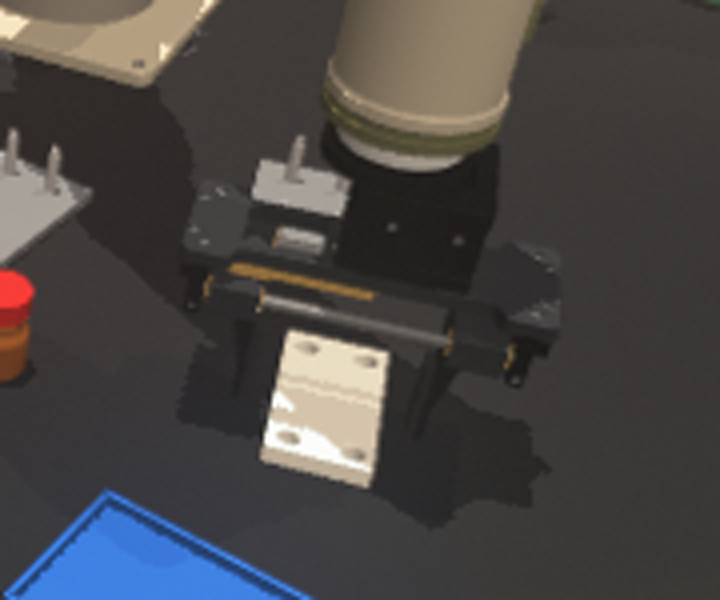

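The fingers straddle the white plate with their tips near the bench. I'll close on it.

jog_arm(commands=[{"translation":[0,0,-1.5],"twist":0},{"translation":[0,0,0],"twist":0},{"translation":[0,0,0],"twist":0},{"translation":[0,0,0],"twist":0},{"translation":[0,0,0],"twist":0},{"translation":[0,0,0],"twist":0},{"translation":[0,0,0],"twist":0},{"translation":[0,0,0],"twist":0},{"translation":[0,0,0],"twist":0},{"translation":[0,0,0],"twist":0}], grip=1, grip_force=25)

```text
time: 5.6
ee_pos: [0.4177, 0.3374, 0.0031]
eef_rot: [0.541, -0.455, 0.455, -0.541]
ft_force: [-0.5, -0.5, 1.4]
width: 0.0575
```

```bash
python3 look.py d
```

```text
5.7 [417.7 337.4   3.1] jaw -80.16 ydir [ 1.e-04 -1.e-04 -1.e+00] [-1.  -1.   0.9] 0.05787318138218309 [-0.14  0.49 -0.74  1.88  0.4   0.93 -2.47]
```

jog_arm(commands=[{"translation":[0,0,10],"twist":0},{"translation":[0,0,20],"twist":0},{"translation":[0,0,30],"twist":0},{"translation":[0,0,30],"twist":0},{"translation":[9.3,-9.7,20],"twist":0},{"translation":[18,-24,0],"twist":-0.0082},{"translation":[18,-24,0],"twist":-0.0082},{"translation":[18,-24,0],"twist":-0.0082},{"translation":[18,-24,0],"twist":-0.0082},{"translation":[18,-24,0],"twist":-0.0082},{"translation":[18,-24,0],"twist":-0.0082},{"translation":[18,-24,0],"twist":-0.0082},{"translation":[18,-24,0],"twist":-0.0082},{"translation":[18,-24,0],"twist":-0.0082},{"translation":[18,-24,0],"twist":-0.0082},{"translation":[18,-24,0],"twist":-0.0082},{"translation":[18,-24,0],"twist":-0.0082},{"translation":[17,-21,0],"twist":0},{"translation":[17,-21,0],"twist":0},{"translation":[0,0,0],"twist":0}])

```text
time: 7.7
ee_pos: [0.6784, -0.0069, 0.113]
eef_rot: [0.517, -0.482, 0.483, -0.516]
ft_force: [-1.0, -0.8, -2.2]
width: 0.0577
```

jog_arm(commands=[{"translation":[0,0,-20],"twist":0},{"translation":[0,0,-20],"twist":0},{"translation":[0,0,-10],"twist":0},{"translation":[0,0,0],"twist":0},{"translation":[0,0,0],"twist":0}])

```text
time: 8.2
ee_pos: [0.6772, -0.002, 0.0639]
eef_rot: [-0.518, 0.481, -0.481, 0.518]
ft_force: [0.3, 0.7, -0.7]
width: 0.0575
```

```bash
python3 look.py e; python3 -c "
import cv2
a=cv2.imread('pics/scene_e.png')[180:300,160:320];cv2.imwrite('pics/ze.png',cv2.resize(a,(800,600),interpolation=cv2.INTER_CUBIC))
a=cv2.imread('pics/top_e.png')[70:190,230:360];cv2.imwrite('pics/zet.png',cv2.resize(a,(650,600),interpolation=cv2.INTER_CUBIC))"
```

```text
8.3 [677.6  -2.1  64.4] jaw -85.79 ydir [ 1.8e-03  1.0e-04 -1.0e+00] [ 0.7  0.2 -1.2] 0.05748519015932417 [ 0.33  0.63 -0.57  1.45  0.35  1.16 -1.79]
```

View pics/ze.png

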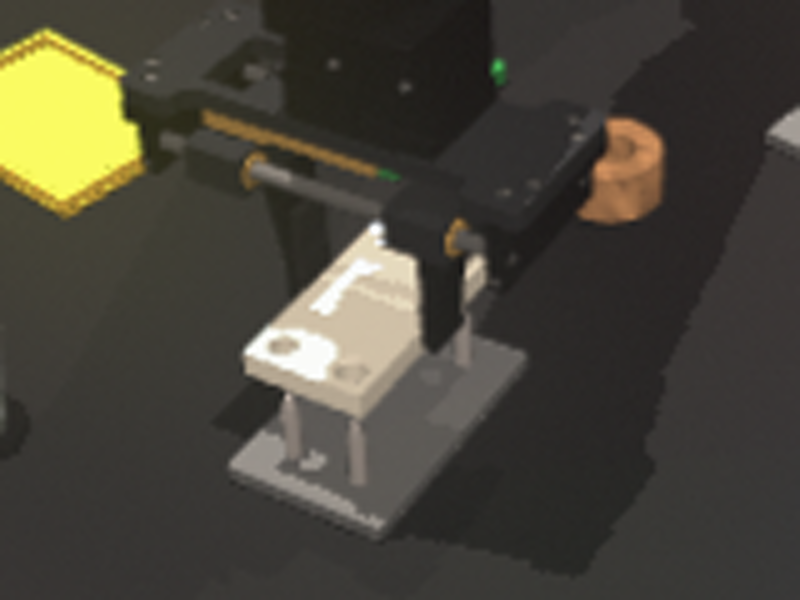

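View pics/zet.png

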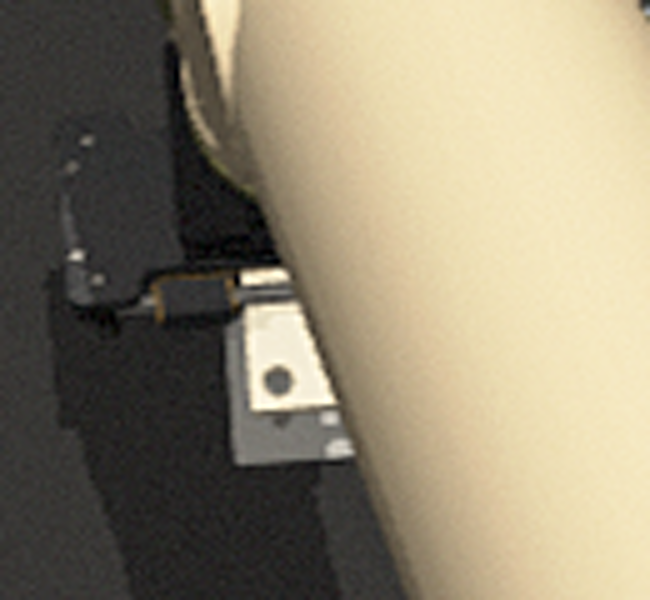

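```bash
python3 - <<'E'
from h import *
c=pickle.load(open("scene_e.pkl","rb"))
u=np.array([[285,345],[350,372]])/5+[159.6,179.6]
print(ray(c,u,.0733)*1000)
t=np.array([[290,397],[357,421]])/5+[159.6,179.6]
print(ray(c,t,.043)*1000)
# predicted hole & tip given centre 677.4,-2.1
a=np.radians(4.2);x=np.array([np.cos(a),np.sin(a)]);y=np.array([-x[1],x[0]])
for s in(-1,1):
  p=np.array([677.4,-2.1])+43*x+17*s*y;print(p)
c=pickle.load(open("top_e.pkl","rb"))
print(ray(c,np.array([[278,381]])/5+[229.6,69.6],.0733)*1000, np.array([677.4,-2.1])-43*x+17*y)
E
```

```text
[[721.51049781 -13.38803777  73.3       ]
 [720.25453687  19.88152991  73.3       ]]
[[720.95923189 -14.57036353  43.        ]
 [717.37635321  18.67849948  43.        ]]
[721.52957187 -15.90510364]
[719.03947317  18.00358859]
[[632.81442192  12.52951918  73.3       ]] [633.27042813  11.70510364]
```

The plate hangs squarely above the posts. Both views put it about 1 mm to +y, so I'll nudge it and descend slowly.

jog_arm(commands=[{"translation":[0,-0.7,-6],"twist":0},{"translation":[0,0,-6],"twist":0},{"translation":[0,0,-3],"twist":0},{"translation":[0,0,-2],"twist":0},{"translation":[0,0,-2],"twist":0},{"translation":[0,0,-2],"twist":0},{"translation":[0,0,-2],"twist":0},{"translation":[0,0,0],"twist":0}])

```text
time: 9.1
ee_pos: [0.6768, -0.003, 0.0398]
eef_rot: [0.518, -0.481, 0.481, -0.518]
ft_force: [-0.8, 0.7, -1.2]
width: 0.0578
```

jog_arm(commands=[{"translation":[0,0,-3],"twist":0},{"translation":[0,0,-3],"twist":0},{"translation":[0,0,-3],"twist":0},{"translation":[0,0,-3],"twist":0},{"translation":[0,0,-3],"twist":0},{"translation":[0,0,-3],"twist":0},{"translation":[0,0,-3],"twist":0},{"translation":[0,0,-3],"twist":0},{"translation":[0,0,-2],"twist":0},{"translation":[0,0,0],"twist":0},{"translation":[0,0,0],"twist":0}])

```text
time: 10.2
ee_pos: [0.677, -0.003, 0.0141]
eef_rot: [-0.518, 0.481, -0.481, 0.518]
ft_force: [0.6, -0.4, -0.9]
width: 0.0575
```

jog_arm(commands=[{"translation":[0,0,-0.8],"twist":0},{"translation":[0,0,0],"twist":0}])

```text
time: 10.4
ee_pos: [0.677, -0.003, 0.0133]
eef_rot: [-0.518, 0.481, -0.481, 0.518]
ft_force: [-0.2, 0.2, -1.9]
width: 0.0576
```

jog_arm(commands=[{"translation":[0,0,0],"twist":0},{"translation":[0,0,0],"twist":0},{"translation":[0,0,0],"twist":0},{"translation":[0,0,0],"twist":0},{"translation":[0,0,0],"twist":0},{"translation":[0,0,0],"twist":0},{"translation":[0,0,20],"twist":0},{"translation":[0,0,30],"twist":0},{"translation":[0,0,40],"twist":0},{"translation":[-20,-20,10],"twist":0},{"translation":[-30,-20,0],"twist":0},{"translation":[-30,-20,0],"twist":0},{"translation":[-30,-20,0],"twist":0},{"translation":[-30,-20,0],"twist":0},{"translation":[-30,-18,0],"twist":0},{"translation":[-30,-18,0],"twist":0},{"translation":[-3.5,0,0],"twist":-0.0316},{"translation":[0,0,0],"twist":0}], grip=0)

```text
time: 12.2
ee_pos: [0.4731, -0.1396, 0.1136]
eef_rot: [0.51, -0.49, 0.49, -0.51]
ft_force: [0.4, 1.2, 0.8]
width: 0.0871
```

```bash
python3 look.py f; python3 - <<'E'
from h import *
for n in("top","scene"):
    c=pickle.load(open(n+"_f.pkl","rb"))
    for k in blobs(c,"white",100):
        r=rect(c,k,.022)
        if 600<r[0]<750 and abs(r[1])<60: print(n,r)
a=cv2.imread('pics/scene_f.png')[180:300,160:320];cv2.imwrite('pics/zf.png',cv2.resize(a,(800,600),interpolation=cv2.INTER_CUBIC))
E
```

```text
12.3 [ 474.3 -138.4  113.6] jaw -87.52 ydir [ 1.e-03 -1.e-04 -1.e+00] [-0.1  1.   0.5] 0.08713630046203526 [ 0.75  0.19 -0.6   1.91  0.12  1.08 -1.43]
top [677.9  -2.6 111.7  60.1   4.3]
scene [677.5  -1.5 111.1  59.3   4.2]
```

View pics/zf.png

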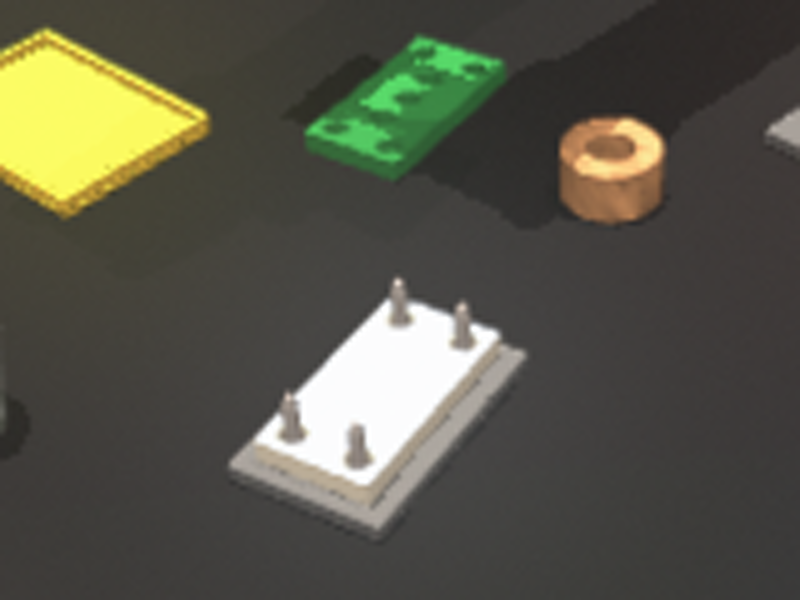

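View pics/top_f.png

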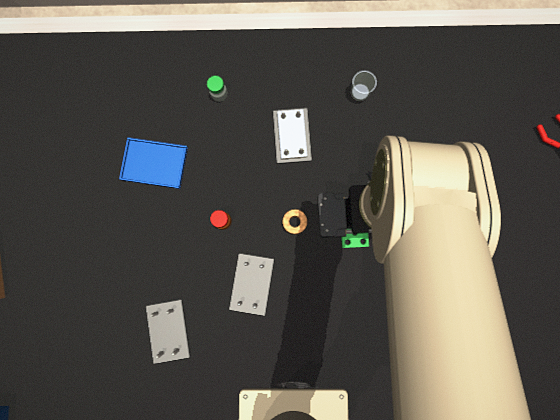

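The white plate is seated flat with all four posts through it, at (677.7, -2) and 4.2°. Now down onto the green plate.

jog_arm(commands=[{"translation":[-0.3,0,-25],"twist":0},{"translation":[0,0,-25],"twist":0},{"translation":[0,0,-20],"twist":0},{"translation":[0,0,-15],"twist":0},{"translation":[0,0,-10],"twist":0},{"translation":[0,0,-8],"twist":0},{"translation":[0,0,-4],"twist":0},{"translation":[0,0,0],"twist":0},{"translation":[0,0,0],"twist":0}])

```text
time: 13.2
ee_pos: [0.4736, -0.1391, 0.0068]
eef_rot: [-0.51, 0.489, -0.49, 0.51]
ft_force: [-0.3, -0.2, 0.2]
width: 0.0871
```

jog_arm(commands=[{"translation":[0,0.5,-3],"twist":0},{"translation":[0,0,0],"twist":0},{"translation":[0,0,0],"twist":0},{"translation":[0,0,0],"twist":0}])

```text
time: 13.6
ee_pos: [0.4733, -0.1386, 0.0034]
eef_rot: [0.51, -0.489, 0.49, -0.51]
ft_force: [0.2, 1.3, -0.3]
width: 0.0867
```

jog_arm(commands=[{"translation":[0,0,0],"twist":0},{"translation":[0,0,0],"twist":0},{"translation":[0,0,0],"twist":0},{"translation":[0,0,0],"twist":0},{"translation":[0,0,0],"twist":0},{"translation":[0,0,0],"twist":0},{"translation":[0,0,0],"twist":0},{"translation":[0,0,0],"twist":0},{"translation":[0,0,0],"twist":0}], grip=1)

```text
time: 14.5
ee_pos: [0.4732, -0.1385, 0.0033]
eef_rot: [0.51, -0.489, 0.489, -0.51]
ft_force: [0.6, 0.0, 0.7]
width: 0.0574
```

```bash
python3 look.py g
```

```text
14.6 [ 473.2 -138.6    3.3] jaw -87.61 ydir [ 0.e+00 -2.e-04 -1.e+00] [-0.7 -1.2 -0.7] 0.05774813361851396 [ 0.7   0.35 -0.56  1.99  0.25  0.86 -1.53]
```

jog_arm(commands=[{"translation":[0,0,10],"twist":0},{"translation":[0,0,20],"twist":0},{"translation":[0,0,30],"twist":0},{"translation":[0,0,30],"twist":0},{"translation":[3.8,5.7,10],"twist":0.0316},{"translation":[20,13,0],"twist":0},{"translation":[20,13,0],"twist":0},{"translation":[20,13,0],"twist":0},{"translation":[20,13,0],"twist":0},{"translation":[20,13,0],"twist":0},{"translation":[20,13,0],"twist":0},{"translation":[20,13,0],"twist":0},{"translation":[20,13,0],"twist":0},{"translation":[20,13,0],"twist":0},{"translation":[20,13,0],"twist":0},{"translation":[0,0,-10],"twist":0},{"translation":[0,0,-20],"twist":0},{"translation":[0,0,-10],"twist":0},{"translation":[0,0,0],"twist":0},{"translation":[0,0,0],"twist":0}])

```text
time: 16.6
ee_pos: [0.6768, -0.003, 0.0635]
eef_rot: [0.518, -0.481, 0.481, -0.518]
ft_force: [-0.1, 0.5, -0.0]
width: 0.0574
```

```bash
python3 look.py i; python3 -c "
import cv2
a=cv2.imread('pics/scene_i.png')[180:300,160:320];cv2.imwrite('pics/zi.png',cv2.resize(a,(800,600),interpolation=cv2.INTER_CUBIC))"
```

```text
16.7 [677.4  -2.9  64.3] jaw -85.8 ydir [ 1.3e-03 -1.0e-04 -1.0e+00] [ 0.5  1.4 -1.1] 0.05776978830515676 [ 0.35  0.64 -0.58  1.45  0.37  1.16 -1.79]
```

View pics/zi.png

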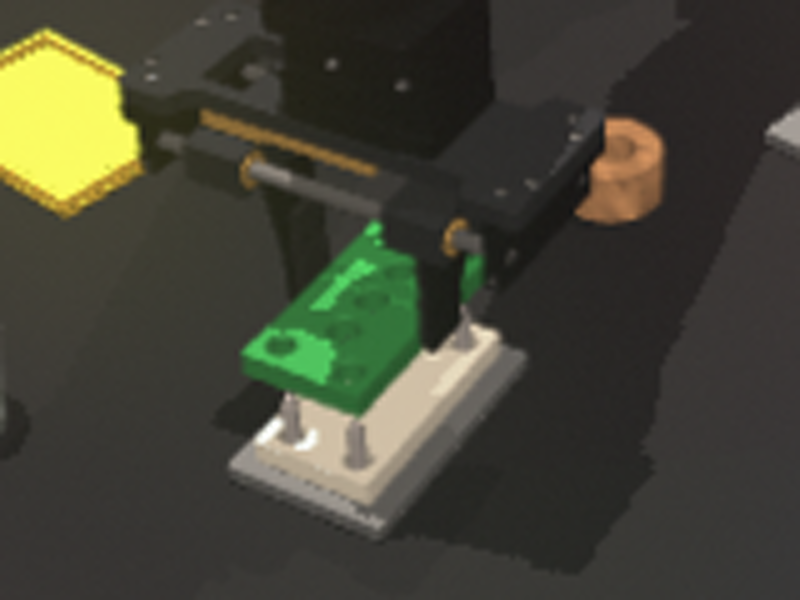

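The green plate hangs in the same place above the posts as the white one did. I'll descend the same way.

jog_arm(commands=[{"translation":[0,0,-6],"twist":0},{"translation":[0,0,-6],"twist":0},{"translation":[0,0,-3],"twist":0},{"translation":[0,0,-2],"twist":0},{"translation":[0,0,-2],"twist":0},{"translation":[0,0,-2],"twist":0},{"translation":[0,0,-2],"twist":0},{"translation":[0,0,-2],"twist":0},{"translation":[0,0,-2],"twist":0},{"translation":[0,0,0],"twist":0}])

```text
time: 17.7
ee_pos: [0.6768, -0.0028, 0.0359]
eef_rot: [0.518, -0.481, 0.481, -0.518]
ft_force: [1.2, 0.1, -1.4]
width: 0.0575
```

jog_arm(commands=[{"translation":[0,0,-3],"twist":0},{"translation":[0,0,-3],"twist":0},{"translation":[0,0,-2],"twist":0},{"translation":[0,0,-1.5],"twist":0},{"translation":[0,0,0],"twist":0},{"translation":[0,0,0],"twist":0}])

```text
time: 18.3
ee_pos: [0.677, -0.0028, 0.0268]
eef_rot: [-0.518, 0.481, -0.481, 0.518]
ft_force: [-0.6, -0.5, -1.8]
width: 0.0573
```

jog_arm(commands=[{"translation":[0,0,-1.2],"twist":0},{"translation":[0,0,0],"twist":0}])

```text
time: 18.5
ee_pos: [0.6769, -0.0028, 0.0255]
eef_rot: [0.518, -0.481, 0.481, -0.518]
ft_force: [-0.5, -0.1, -0.6]
width: 0.0578
```

jog_arm(commands=[{"translation":[0,0,0],"twist":0},{"translation":[0,0,0],"twist":0},{"translation":[0,0,0],"twist":0},{"translation":[0,0,0],"twist":0},{"translation":[0,0,0],"twist":0},{"translation":[0,0,0],"twist":0},{"translation":[0,0,20],"twist":0},{"translation":[0,0,30],"twist":0},{"translation":[0,0,40],"twist":0},{"translation":[-26,-33,10],"twist":0.138},{"translation":[-26,-33,0],"twist":0.138},{"translation":[-26,-33,0],"twist":0.138},{"translation":[-26,-33,0],"twist":0.138},{"translation":[-26,-33,0],"twist":0.138},{"translation":[-26,-33,0],"twist":0.138},{"translation":[-26,-33,0],"twist":0.138},{"translation":[-26,-33,0],"twist":0.138},{"translation":[-26,-33,0],"twist":0.138},{"translation":[-29.5,-33,0],"twist":0.138},{"translation":[0,0,0],"twist":0}], grip=0)

```text
time: 20.5
ee_pos: [0.4091, -0.338, 0.1252]
eef_rot: [0.706, -0.044, 0.042, -0.705]
ft_force: [-0.3, -0.5, -0.8]
width: 0.0872
```

```bash
python3 look.py j; python3 - <<'E'
from h import *
for n in("top","scene"):
    c=pickle.load(open(n+"_j.pkl","rb"))
    for k in blobs(c,"green",100):
        r=rect(c,k,.034)
        if 600<r[0]<750 and abs(r[1])<60: print(n,r)
a=cv2.imread('pics/scene_j.png');cv2.imwrite('pics/zj.png',np.hstack([cv2.resize(a[200:300,190:290],(400,400),interpolation=cv2.INTER_CUBIC),cv2.resize(a[80:230,120:270],(400,400))]))
E
```

```text
20.6 [ 413.4 -333.1  125.6] jaw -7.09 ydir [ 2.e-04 -1.e-04 -1.e+00] [0.1 0.7 1. ] 0.08684918150456088 [ 1.28  0.3  -0.79  1.8   0.23  1.14  0.29]
top [677.2  -1.9 111.8  56.9   4.5]
scene [680.3   1.1 118.1  63.5   4.1]
```

View pics/zj.png

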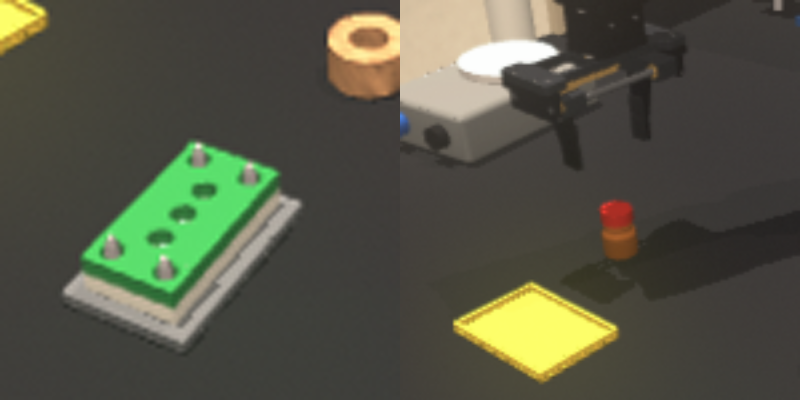

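Both plates are stacked flat, with all four posts through the green one. The open jaws are above bottle 2, so I'll go down to it.

jog_arm(commands=[{"translation":[0,0.5,-25],"twist":0.01},{"translation":[0,0,-25],"twist":0},{"translation":[0,0,-20],"twist":0},{"translation":[0,0,-20],"twist":0},{"translation":[0,0,-14],"twist":0},{"translation":[0,0,-10],"twist":0},{"translation":[0,0,0],"twist":0},{"translation":[0,0,0],"twist":0}])

```text
time: 21.4
ee_pos: [0.4147, -0.3316, 0.0121]
eef_rot: [0.706, -0.039, 0.039, -0.706]
ft_force: [-0.0, 1.1, 0.0]
width: 0.0869
```

```bash
python3 look.py k; python3 - <<'E'
import cv2
a=cv2.imread('pics/scene_k.png')[90:210,130:290];cv2.imwrite('pics/zk.png',cv2.resize(a,(800,600),interpolation=cv2.INTER_CUBIC))
E
```

```text
21.5 [ 414.7 -332.    12.5] jaw -6.3 ydir [ 1.1e-03 -9.0e-04 -1.0e+00] [-0.2 -0.7 -0.4] 0.08708343102372704 [ 1.21  0.45 -0.72  1.89  0.37  0.94  0.2 ]
```

View pics/zk.png

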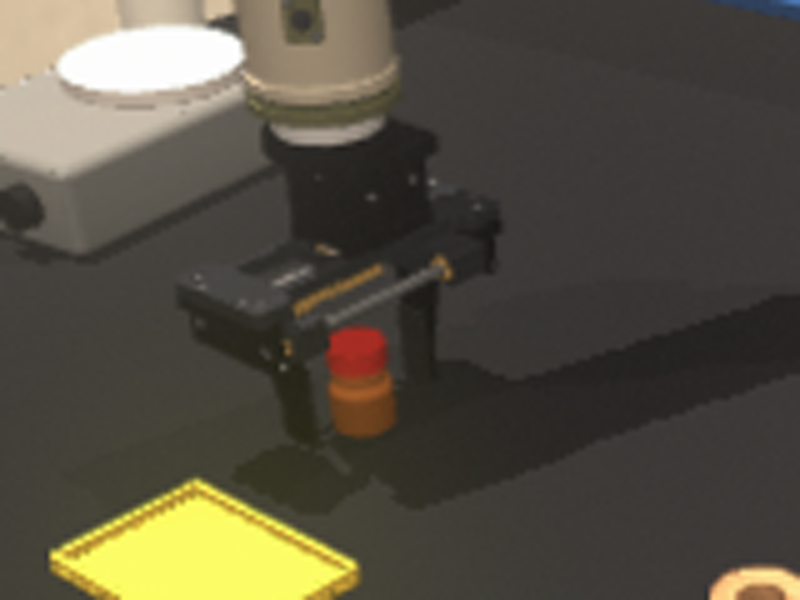

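jog_arm(commands=[{"translation":[0,0,-2],"twist":0},{"translation":[0,0,0],"twist":0},{"translation":[0,0,0],"twist":0},{"translation":[0,0,0],"twist":0},{"translation":[0,0,0],"twist":0},{"translation":[0,0,0],"twist":0},{"translation":[0,0,0],"twist":0},{"translation":[0,0,0],"twist":0},{"translation":[0,0,0],"twist":0},{"translation":[0,0,0],"twist":0},{"translation":[0,0,0],"twist":0},{"translation":[0,0,0],"twist":0}], grip=1, grip_force=20)

```text
time: 22.7
ee_pos: [0.414, -0.3317, 0.0096]
eef_rot: [-0.706, 0.039, -0.039, 0.706]
ft_force: [0.3, -0.0, 0.2]
width: 0.0391
```

jog_arm(commands=[{"translation":[0,0,10],"twist":0},{"translation":[0,0,20],"twist":0},{"translation":[0,0,30],"twist":0},{"translation":[17,1,0],"twist":0},{"translation":[17,1,0],"twist":0},{"translation":[17,1,0],"twist":0},{"translation":[17,1,0],"twist":0},{"translation":[17,1,0],"twist":0},{"translation":[17,1,0],"twist":0},{"translation":[17,1,0],"twist":0},{"translation":[17,0,0],"twist":0},{"translation":[17,0,0],"twist":0},{"translation":[17,0,0],"twist":0},{"translation":[0,0,-20],"twist":0},{"translation":[0,0,-15],"twist":0},{"translation":[0,0,-10],"twist":0},{"translation":[0,0,0],"twist":0},{"translation":[0,0,0],"twist":0}])

```text
time: 24.5
ee_pos: [0.5838, -0.3249, 0.0249]
eef_rot: [-0.706, 0.039, -0.039, 0.706]
ft_force: [0.6, 0.4, -0.2]
width: 0.0394
```

```bash
python3 look.py l; python3 - <<'E'
import cv2
a=cv2.imread('pics/scene_l.png')[120:240,80:240];cv2.imwrite('pics/zl.png',cv2.resize(a,(800,600),interpolation=cv2.INTER_CUBIC))
E
```

```text
24.6 [ 584.4 -325.1   25.5] jaw -6.31 ydir [ 1.1e-03 -6.0e-04 -1.0e+00] [ 0.4 -0.   0. ] 0.039275484216094544 [ 0.92  0.69 -0.68  1.5   0.47  1.11  0.03]
```

View pics/zl.png

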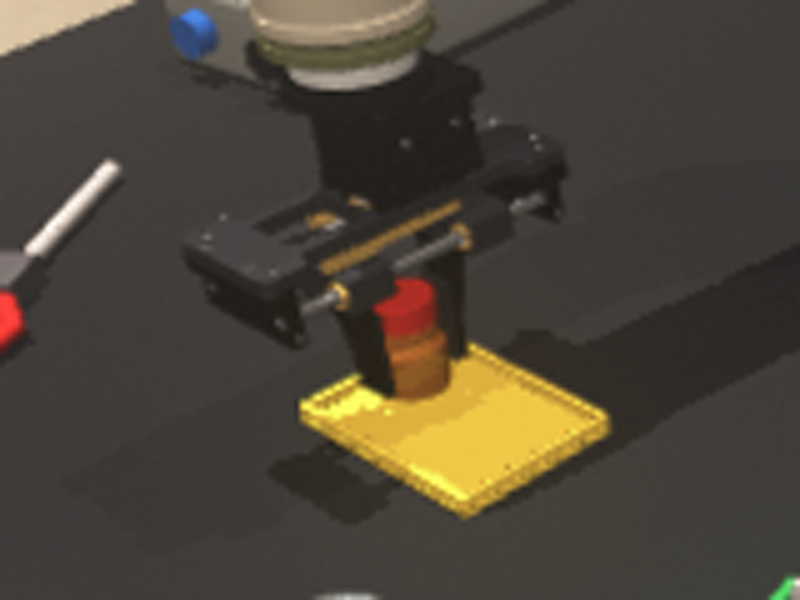

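jog_arm(commands=[{"translation":[0,0,-5],"twist":0},{"translation":[0,0,-3],"twist":0},{"translation":[0,0,-2],"twist":0},{"translation":[0,0,-1],"twist":0},{"translation":[0,0,0],"twist":0},{"translation":[0,0,0],"twist":0}])

```text
time: 25.2
ee_pos: [0.584, -0.3247, 0.0137]
eef_rot: [0.706, -0.039, 0.039, -0.706]
ft_force: [-1.1, 0.2, 0.7]
width: 0.0393
```

jog_arm(commands=[{"translation":[0,0,0],"twist":0},{"translation":[0,0,0],"twist":0},{"translation":[0,0,0],"twist":0},{"translation":[0,0,0],"twist":0},{"translation":[0,0,0],"twist":0},{"translation":[0,0,10],"twist":0},{"translation":[0,0,20],"twist":0},{"translation":[0,0,30],"twist":0},{"translation":[0,0,40],"twist":0},{"translation":[0,0,10],"twist":0},{"translation":[0,0,0],"twist":0}], grip=0.3)

```text
time: 26.3
ee_pos: [0.5852, -0.3251, 0.1263]
eef_rot: [0.707, -0.038, 0.04, -0.705]
ft_force: [-0.1, -0.5, -0.7]
width: 0.0608
```

```bash
python3 look.py m; python3 - <<'E'
from h import *
for n in("top","scene"):
    c=pickle.load(open(n+"_m.pkl","rb"))
    for k in blobs(c,"red",50):
        print(n,k[:,0].mean(0).round(),rect(c,k,.06))
a=cv2.imread('pics/scene_m.png')[120:240,80:240];cv2.imwrite('pics/zm.png',cv2.resize(a,(800,600),interpolation=cv2.INTER_CUBIC))
E
```

```text
26.4 [ 583.5 -324.7  122.8] jaw -6.3 ydir [-9.e-04  2.e-04 -1.e+00] [-0.7  0.1 -0.4] 0.06105626747961318 [ 0.94  0.6  -0.72  1.42  0.4   1.27  0.08]
top [219. 218.] [480.1 155.5  36.7  36.   26.9]
top [443. 168.] [ 583.1 -325.1   36.1   32.7   89.4]
scene [340. 224.] [490.4 162.3  54.5  37.   25.7]
scene [160. 185.] [ 588.6 -317.7   60.1   34.2   46.7]
scene [ 79. 185.] [ 704.3 -499.8   74.1   22.8   42.4]
scene [ 65. 184.] [ 725.4 -538.    68.    26.5   15.2]
scene [519. 102.] [-602.   428.4  119.8   39.5    6. ]
```

View pics/zm.png

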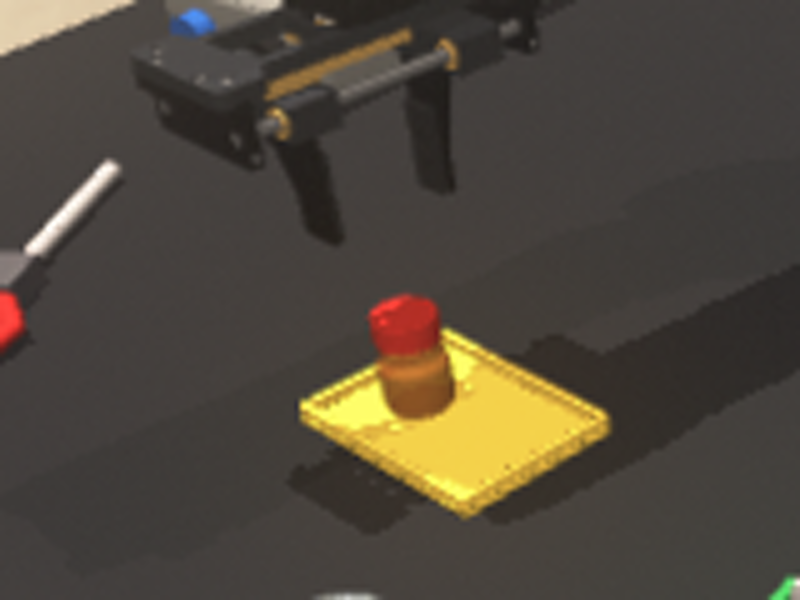

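Bottle 2 stands upright in the yellow tray at (583,-325). Now bottle 1 at (480, 156).

jog_arm(commands=[{"translation":[-6.5,30,0],"twist":0},{"translation":[-6.5,30,0],"twist":0},{"translation":[-6.5,30,0],"twist":0},{"translation":[-6.5,30,0],"twist":0},{"translation":[-6.5,30,0],"twist":0},{"translation":[-6.5,30,0],"twist":0},{"translation":[-6.5,30,0],"twist":0},{"translation":[-6.5,30,0],"twist":0},{"translation":[-6.5,30,0],"twist":0},{"translation":[-6.5,30,0],"twist":0},{"translation":[-6.5,30,0],"twist":0},{"translation":[-6.5,30,0],"twist":0},{"translation":[-6.5,30,0],"twist":0},{"translation":[-6.5,30,0],"twist":0},{"translation":[-6.5,30,0],"twist":0},{"translation":[-6.5,30,0],"twist":0},{"translation":[0,0,0],"twist":0},{"translation":[0,0,-20],"twist":0},{"translation":[0,0,-20],"twist":0},{"translation":[0,0,0],"twist":0}], grip=0)

```text
time: 28.4
ee_pos: [0.4779, 0.1538, 0.0805]
eef_rot: [0.706, -0.041, 0.037, -0.706]
ft_force: [-0.0, -0.4, 0.2]
width: 0.0868
```

```bash
python3 look.py n; python3 - <<'E'
import cv2
a=cv2.imread('pics/scene_n.png')[140:260,260:420];cv2.imwrite('pics/zn.png',cv2.resize(a,(800,600),interpolation=cv2.INTER_CUBIC))
E
```

```text
28.5 [479.6 154.8  83.2] jaw -6.31 ydir [-1.8e-03  1.0e-04 -1.0e+00] [-0.2 -0.2 -0.1] 0.08710542359375455 [ 0.45  0.35 -0.97  1.9   0.33  1.07 -0.77]
```

View pics/zn.png

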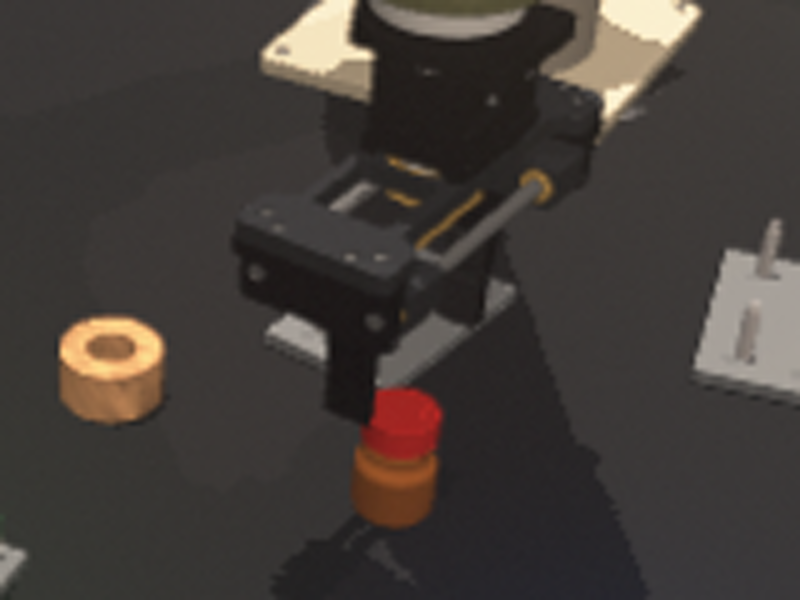

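jog_arm(commands=[{"translation":[0,0.8,-20],"twist":0},{"translation":[0,0,-20],"twist":0},{"translation":[0,0,-15],"twist":0},{"translation":[0,0,-12],"twist":0},{"translation":[0,0,-6],"twist":0},{"translation":[0,0,0],"twist":0},{"translation":[0,0,0],"twist":0}])

```text
time: 29.2
ee_pos: [0.4804, 0.1563, 0.0111]
eef_rot: [-0.706, 0.039, -0.039, 0.706]
ft_force: [0.4, 0.2, 0.3]
width: 0.0868
```

jog_arm(commands=[{"translation":[0,0,0],"twist":0},{"translation":[0,0,0],"twist":0},{"translation":[0,0,0],"twist":0},{"translation":[0,0,0],"twist":0},{"translation":[0,0,0],"twist":0},{"translation":[0,0,0],"twist":0},{"translation":[0,0,0],"twist":0},{"translation":[0,0,0],"twist":0},{"translation":[0,0,0],"twist":0},{"translation":[0,0,0],"twist":0},{"translation":[0,0,0],"twist":0}], grip=1)

```text
time: 30.3
ee_pos: [0.4801, 0.1561, 0.0106]
eef_rot: [-0.706, 0.039, -0.039, 0.706]
ft_force: [0.1, 0.1, 0.5]
width: 0.0388
```

jog_arm(commands=[{"translation":[0,0,10],"twist":0},{"translation":[0,0,25],"twist":0},{"translation":[0,0,35],"twist":0},{"translation":[0,0,20],"twist":0},{"translation":[7.9,-29.9,0],"twist":0},{"translation":[7.9,-29.9,0],"twist":0},{"translation":[7.9,-29.9,0],"twist":0},{"translation":[7.9,-29.9,0],"twist":0},{"translation":[7.9,-29.9,0],"twist":0},{"translation":[7.9,-29.9,0],"twist":0},{"translation":[7.9,-29.9,0],"twist":0},{"translation":[7.9,-29.9,0],"twist":0},{"translation":[7.9,-29.9,0],"twist":0},{"translation":[7.9,-29.9,0],"twist":0},{"translation":[7.9,-29.9,0],"twist":0},{"translation":[7.9,-29.9,0],"twist":0},{"translation":[7.9,-29.9,0],"twist":0},{"translation":[7.9,-29.9,0],"twist":0},{"translation":[0,0,0],"twist":0},{"translation":[0,0,0],"twist":0}])

```text
time: 32.3
ee_pos: [0.5905, -0.2627, 0.1008]
eef_rot: [-0.706, 0.039, -0.039, 0.706]
ft_force: [0.8, 0.4, -0.7]
width: 0.0393
```

jog_arm(commands=[{"translation":[0,0,-25],"twist":0},{"translation":[0,0,-25],"twist":0},{"translation":[0,0,-15],"twist":0},{"translation":[0,0,-8],"twist":0},{"translation":[0,0,0],"twist":0},{"translation":[0,0,0],"twist":0}])

```text
time: 32.9
ee_pos: [0.5913, -0.2624, 0.0286]
eef_rot: [0.706, -0.038, 0.039, -0.706]
ft_force: [-0.2, -0.0, -0.2]
width: 0.0393
```

```bash
python3 look.py p; python3 - <<'E'
import cv2
a=cv2.imread('pics/scene_p.png')[120:240,80:240];cv2.imwrite('pics/zp.png',cv2.resize(a,(800,600),interpolation=cv2.INTER_CUBIC))
E
```

```text
33.0 [ 591.3 -262.6   28.8] jaw -6.3 ydir [ 1.6e-03 -6.0e-04 -1.0e+00] [ 0.6  0.3 -1. ] 0.03941342176832127 [ 0.87  0.66 -0.72  1.56  0.47  1.1  -0.07]
```

View pics/zp.png

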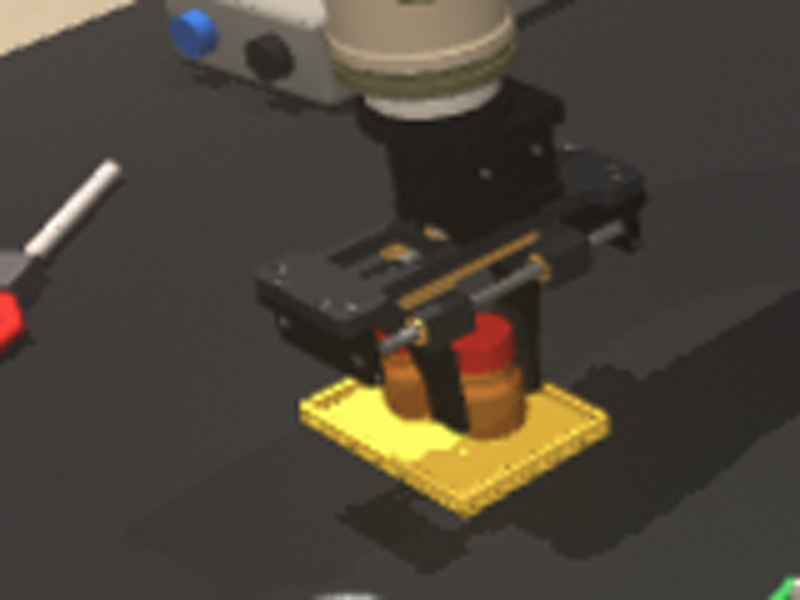

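jog_arm(commands=[{"translation":[0,0,-6],"twist":0},{"translation":[0,0,-4],"twist":0},{"translation":[0,0,-2],"twist":0},{"translation":[0,0,-1],"twist":0},{"translation":[0,0,0],"twist":0},{"translation":[0,0,0],"twist":0}])

```text
time: 33.6
ee_pos: [0.5906, -0.2625, 0.0146]
eef_rot: [-0.706, 0.039, -0.039, 0.706]
ft_force: [-0.5, 0.8, 2.0]
width: 0.0393
```

jog_arm(commands=[{"translation":[0,0,0],"twist":0},{"translation":[0,0,0],"twist":0},{"translation":[0,0,0],"twist":0},{"translation":[0,0,0],"twist":0},{"translation":[0,0,0],"twist":0},{"translation":[0,0,10],"twist":0},{"translation":[0,0,20],"twist":0},{"translation":[0,0,30],"twist":0},{"translation":[0,0,40],"twist":0},{"translation":[0,0,10],"twist":0},{"translation":[0,0,0],"twist":0}], grip=0.3)

```text
time: 34.7
ee_pos: [0.5918, -0.2628, 0.1272]
eef_rot: [0.707, -0.038, 0.04, -0.705]
ft_force: [0.0, 0.6, 0.2]
width: 0.061
```

```bash
python3 look.py q; python3 - <<'E'
from h import *
for n in("top","scene"):
    c=pickle.load(open(n+"_q.pkl","rb"))
    for k in blobs(c,"red",50):
        r=rect(c,k,.06)
        if 400<r[0]<650 and -400<r[1]<200:print(n,k[:,0].mean(0).round(),r)
a=cv2.imread('pics/scene_q.png')[120:240,80:240]
b=cv2.imread('pics/top_q.png')[190:250,265:325]
cv2.imwrite('pics/zq.png',np.hstack([cv2.resize(a,(480,360),interpolation=cv2.INTER_CUBIC),cv2.resize(b,(320,360),interpolation=cv2.INTER_CUBIC)]))
c=pickle.load(open("c0.pkl","rb"))["top"]
h=cv2.cvtColor(c["img"],cv2.COLOR_RGB2HSV)
m=((h[...,0]>4)&(h[...,0]<25)&(h[...,1]>50)&(h[...,2]>60)).astype(np.uint8)
m[:190]=0;m[250:]=0;m[:,:265]=0;m[:,325:]=0
k,_=cv2.findContours(m,cv2.RETR_EXTERNAL,cv2.CHAIN_APPROX_NONE);k=max(k,key=cv2.contourArea)
print(rect(c,k,.03))
k,hi=cv2.findContours(m,cv2.RETR_CCOMP,cv2.CHAIN_APPROX_NONE)
for x,hh in zip(k,hi[0]):
    if hh[3]>=0 and cv2.contourArea(x)>10:print("bore",rect(c,x,.03))
E
```

```text
34.8 [ 590.1 -262.6  123.8] jaw -6.3 ydir [-8.e-04  1.e-04 -1.e+00] [-0.8 -1.5 -0.4] 0.06114205663659694 [ 0.9   0.56 -0.77  1.49  0.4   1.25 -0.02]
top [412. 166.] [ 591.  -257.7   34.8   28.   -20.4]
scene [176. 192.] [ 594.9 -255.1   57.2   34.4   49.3]
scene [161. 185.] [ 588.8 -318.    59.9   34.4   45.2]
[475.7  -6.4  54.9  52.9  89.6]
bore [454.2  -4.6  10.8   9.3  44.5]
bore [458.5 -15.6  10.8   9.3  44.4]
bore [463.1   8.5  17.1  12.4  44.5]
bore [475.8  14.5  15.6   9.3  44.4]
bore [475.7  -6.4  23.4  23.3 -45.5]
bore [494.5  -1.1  17.6  15.5  89.5]
```

View pics/zq.png

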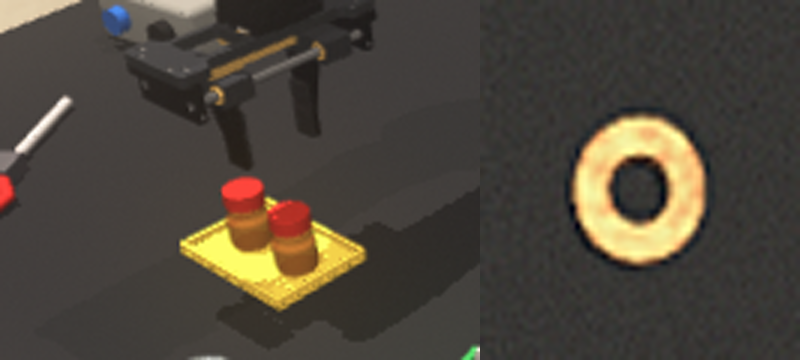

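Both bottles stand upright in the yellow tray. The ring is at (475.7,-6.4), about 54 mm across as given. Fetching it.

jog_arm(commands=[{"translation":[-12.7,28.5,0],"twist":0},{"translation":[-12.7,28.5,0],"twist":0},{"translation":[-12.7,28.5,0],"twist":0},{"translation":[-12.7,28.5,0],"twist":0},{"translation":[-12.7,28.5,0],"twist":0},{"translation":[-12.7,28.5,0],"twist":0},{"translation":[-12.7,28.5,0],"twist":0},{"translation":[-12.7,28.5,0],"twist":0},{"translation":[-12.7,28.5,0],"twist":0},{"translation":[0,0,-20],"twist":0},{"translation":[0,0,-25],"twist":0},{"translation":[0,0,-20],"twist":0},{"translation":[0,0,0],"twist":0},{"translation":[0,0,0],"twist":0}], grip=0)

```text
time: 36.2
ee_pos: [0.4757, -0.0058, 0.0592]
eef_rot: [-0.706, 0.039, -0.038, 0.706]
ft_force: [0.8, 0.1, 0.5]
width: 0.087
```

```bash
python3 look.py r; python3 - <<'E'
import cv2
a=cv2.imread('pics/scene_r.png')[130:250,200:360];cv2.imwrite('pics/zr.png',cv2.resize(a,(800,600),interpolation=cv2.INTER_CUBIC))
E
```

```text
36.3 [476.8  -5.9  60.3] jaw -6.3 ydir [ 8.e-04  2.e-04 -1.e+00] [ 0.4 -0.2  0.4] 0.0870864740178268 [ 0.76  0.31 -0.93  1.98  0.29  0.99 -0.42]
```

View pics/zr.png

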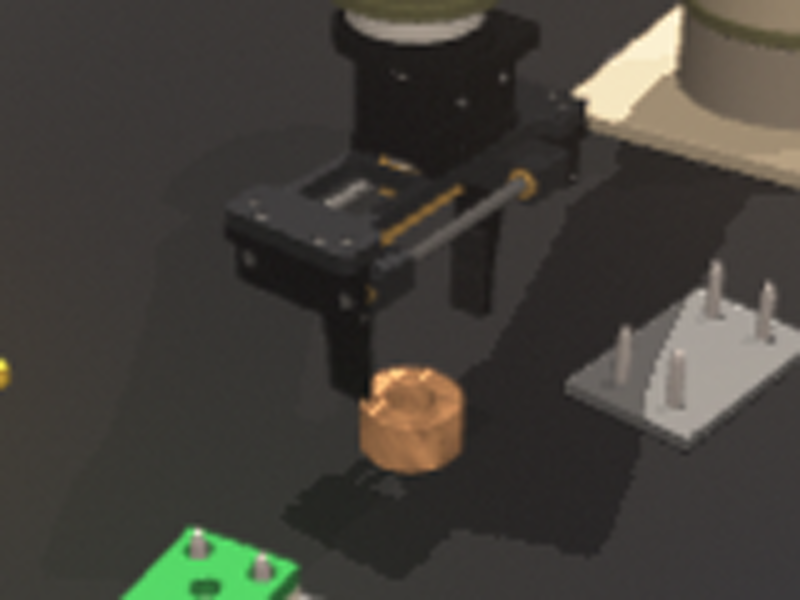

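jog_arm(commands=[{"translation":[0,0,-20],"twist":0},{"translation":[0,0,-15],"twist":0},{"translation":[0,0,-10],"twist":0},{"translation":[0,0,-4],"twist":0},{"translation":[0,0,0],"twist":0},{"translation":[0,0,0],"twist":0}])

```text
time: 36.9
ee_pos: [0.4766, -0.0059, 0.011]
eef_rot: [-0.706, 0.039, -0.039, 0.706]
ft_force: [0.1, -0.3, -0.5]
width: 0.0871
```

jog_arm(commands=[{"translation":[0,0,0],"twist":0},{"translation":[0,0,0],"twist":0},{"translation":[0,0,0],"twist":0},{"translation":[0,0,0],"twist":0},{"translation":[0,0,0],"twist":0},{"translation":[0,0,0],"twist":0},{"translation":[0,0,0],"twist":0},{"translation":[0,0,0],"twist":0},{"translation":[0,0,0],"twist":0}], grip=1, grip_force=15)

```text
time: 37.8
ee_pos: [0.4764, -0.006, 0.0106]
eef_rot: [0.706, -0.039, 0.039, -0.706]
ft_force: [0.4, -0.9, 1.3]
width: 0.0529
```

jog_arm(commands=[{"translation":[0,0,10],"twist":0},{"translation":[0,0,20],"twist":0},{"translation":[0,0,30],"twist":0},{"translation":[11.7,27,10],"twist":0},{"translation":[11.7,27,0],"twist":0},{"translation":[11.7,27,0],"twist":0},{"translation":[11.7,27,0],"twist":0},{"translation":[11.7,27,0],"twist":0},{"translation":[11.7,27,0],"twist":0},{"translation":[11.7,27,0],"twist":0},{"translation":[11.7,27,0],"twist":0},{"translation":[11.7,27,0],"twist":0},{"translation":[11.7,27,0],"twist":0},{"translation":[11.7,27,0],"twist":0},{"translation":[11.7,27,0],"twist":0},{"translation":[0,0,-20],"twist":0},{"translation":[0,0,-20],"twist":0},{"translation":[0,0,-15],"twist":0},{"translation":[0,0,0],"twist":0},{"translation":[0,0,0],"twist":0}])

```text
time: 39.8
ee_pos: [0.6169, 0.3172, 0.0257]
eef_rot: [0.706, -0.039, 0.039, -0.706]
ft_force: [0.7, 0.5, -0.1]
width: 0.0526
```

```bash
python3 look.py s; python3 - <<'E'
import cv2
a=cv2.imread('pics/scene_s.png')[220:340,310:470];cv2.imwrite('pics/zs.png',cv2.resize(a,(800,600),interpolation=cv2.INTER_CUBIC))
E
```

```text
39.9 [617.3 317.9  26.7] jaw -6.33 ydir [ 1.3e-03  7.0e-04 -1.0e+00] [-0.8  0.1 -0.2] 0.05293117967370121 [-0.01  0.79 -0.81  1.42  0.59  1.19 -1.  ]
```

View pics/zs.png

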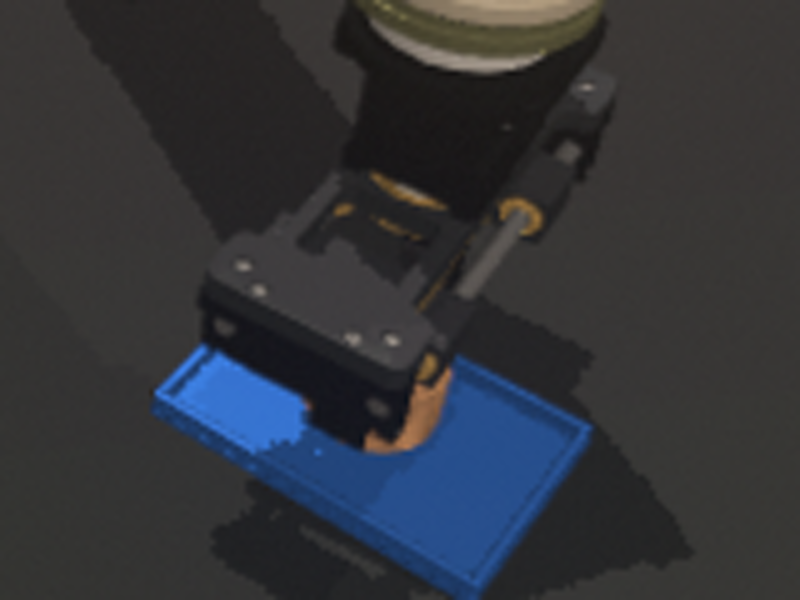

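The ring is over the middle of the blue tray. I'll lower it and release.

jog_arm(commands=[{"translation":[0,0,-5],"twist":0},{"translation":[0,0,-3],"twist":0},{"translation":[0,0,-2],"twist":0},{"translation":[0,0,-1],"twist":0},{"translation":[0,0,0],"twist":0},{"translation":[0,0,0],"twist":0}])

```text
time: 40.5
ee_pos: [0.6167, 0.318, 0.0148]
eef_rot: [-0.706, 0.039, -0.039, 0.706]
ft_force: [-1.6, 0.3, 2.2]
width: 0.0526
```

jog_arm(commands=[{"translation":[0,0,0],"twist":0},{"translation":[0,0,0],"twist":0},{"translation":[0,0,0],"twist":0},{"translation":[0,0,0],"twist":0},{"translation":[0,0,0],"twist":0},{"translation":[0,0,10],"twist":0},{"translation":[0,0,20],"twist":0},{"translation":[0,0,30],"twist":0},{"translation":[0,0,40],"twist":0},{"translation":[0,0,30],"twist":0},{"translation":[-30,0,10],"twist":0},{"translation":[-30,0,0],"twist":0},{"translation":[-30,0,0],"twist":0},{"translation":[-30,0,0],"twist":0},{"translation":[-30,0,0],"twist":0},{"translation":[0,0,0],"twist":0},{"translation":[0,0,0],"twist":0}], grip=0.25)

```text
time: 42.2
ee_pos: [0.4669, 0.3183, 0.1564]
eef_rot: [-0.706, 0.038, -0.04, 0.706]
ft_force: [-0.1, 0.5, -0.4]
width: 0.0653
```

```bash
python3 look.py t; python3 - <<'E'
from h import *
for n in("top","scene"):
    c=pickle.load(open(n+"_t.pkl","rb"))
    for col,z in(("red",.062),("green",.034),("cork",.034),("yellow",.012),("blue",.012)):
      for k in blobs(c,col,50):
        r=rect(c,k,z)
        if 400<r[0]<850 and -400<r[1]<400:print(n,col,k[:,0].mean(0).round(),r)
E
```

```text
42.3 [467.8 317.9 155.6] jaw -6.35 ydir [ 1.5e-03  4.0e-04 -1.0e+00] [ 0.2  0.  -1. ] 0.06497666966491197 [ 0.12  0.42 -0.99  1.67  0.37  1.25 -1.06]
top red [443. 169.] [ 582.6 -323.4   34.4   32.6   89.4]
top red [413. 166.] [ 588.8 -260.    35.1   33.9   -2.4]
top green [292. 131.] [677.1  -1.9 111.9  57.    4.6]
top green [216.  84.] [7.913e+02 1.724e+02 3.870e+01 3.680e+01 7.000e-01]
top cork [155. 160.] [615.3 305.   50.6  27.1   1.9]
top yellow [422. 172.] [ 585.9 -294.3  143.9  102.7   83.5]
top blue [154. 162.] [615.1 317.2 143.6 101.3  81.1]
scene red [176. 192.] [ 597.1 -252.6   55.9   36.    43.4]
scene red [161. 184.] [ 590.7 -315.5   59.1   34.3   45.2]
scene green [275. 313.] [769.6 161.6  44.5  37.5  32.4]
scene green [237. 253.] [680.3   1.1 118.1  63.5   4.1]
scene cork [384. 297.] [627.4 321.7  76.4  50.5  14.4]
scene cork [171. 200.] [ 595.6 -275.4  133.2   65.6   84.7]
scene yellow [169. 203.] [ 583.4 -294.8  164.6   86.3  -78. ]
scene blue [384. 305.] [619.7 320.8 140.7 108.7  80.9]
```

View pics/scene_t.png

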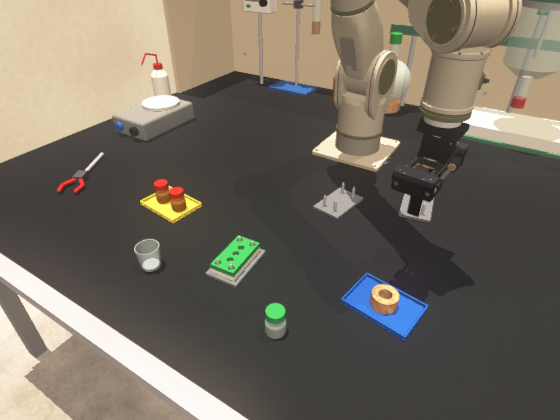

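View pics/top_t.png

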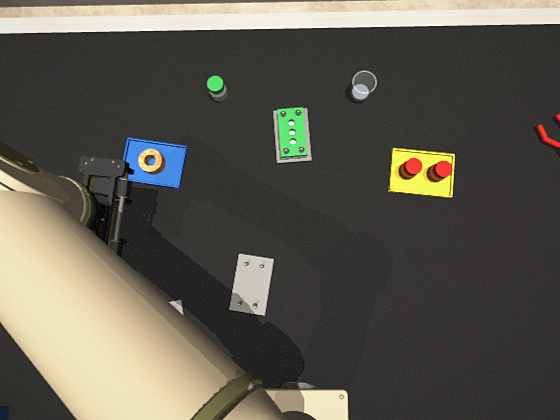

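Everything is in place: the stack at (292,133), both bottles in the yellow tray, and the ring in the blue tray at (151,160). The bystanders haven't moved and the gripper is clear. Handing in.

```bash
python3 -c "
from bench import *
print(close_job())"
```

```text
the job is handed in; nothing more can be done
None
```

I handed the job in at about 42 s of the 136 s allowed, with all five items in place as far as my last pictures show. The hand-in reported no verdict.

- **Plates:** The white plate is on the right-most rack with the green one on top of it. The white plate measured about (677.7, -2) mm at 4.2° before the green covered it. The green plate reads (677.1, -1.9) mm at 4.6° from the top view, against a rack measured at (677, -2.3) and 4.2°. Both look flat, with all four posts showing through.
- **Bottles:** Both amber bottles stand upright in the yellow tray at about (583, -324) and (589, -260) mm. That is roughly 30 to 35 mm either side of the tray centre, within the 55 mm allowed.
- **Ring:** The cork ring was lowered and released at the middle of the blue tray, and the last pictures show it lying flat on the floor.
- **Left alone:** The green-capped bottle and the beaker look the same as at the start, at the same pixels to within about 1.

**Checks that disagreed:** The scene camera put the green plate about 3 mm off the top view, because its outline there includes the plate's side wall. It read the bottles 7 to 8 mm off in each axis, for the same reason with their caps. In the last top view the ring's colour mask caught only part of it, so its final position comes from the tool position at release and from looking at the pictures.

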